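Clear the empty carton off the turntable into the bin below the table edge

ROBOT

A 6-joint arm with a two-finger parallel gripper is mounted at the origin on the work surface; the furniture and walls round the work are solid. World frame = base frame: x ahead of the robot, y to its left, z up, the work surface at z = 0. Lengths are in mm, angles in rad, forces in N, time in s.
With the tool pointing down it reaches from about 425 to 950 mm from the base axis. Payload 14.7 kg.
Tool frame: the origin (TCP) lies midway between the tips of the shut fingers; the grasp point (between the pads) lies 19 mm behind it (grasp_offset is the z of the grasp point in the tool frame, in mm); z points along the fingers, y is the line along which they close (so a half turn about z gives the same grasp; the last joint's range is limited). The gripper opens to 85 mm and grips with 20 to 120 N. Pads are 22 mm wide; open, the fingers measure 114 mm over their backs; the gripper's body (76 mm by 85 mm) begins 54 mm behind the grasp point. The pads swing forward as they close: fully open they stand 13 mm farther back than shut.
Start: joints at [-1.289, 0.48, 1.596, -0, 1.065, -0.047], TCP at [209.906, -615.168, 231.297] pointing down, gripper open.
Joint ranges: [-2.75, 2.75], [-0.82, 2.05], [0.23, 2.67], [-1.56, 4.7], [0.09, 2.69], [-2.92, 2.92]. Speed limits (rad/s): [1.89, 1.89, 2.39, 3.01, 3.01, 3.01].

INTERFACE

Orientations are given as a unit quaternion [x, y, z, w].
In Python, from cell import read_state, snapshot, sign_off, grasp_offset gives the robot as it stands. The module is installed in compiled form; this text tells all that it offers.
- The arm moves only by the tool apply_moves, never from a script. Its argument "motion" is a list of rows, each a list of 6 numbers: the shift along the tool's x, y, z in mm, then the turn, a rotation vector about the tool's x, y, z in rad. In form: [[dx, dy, dz, rx, ry, rz], ...]. A call has 1 to 8 rows; each row shifts and turns the commanded pose from where the row before left it, along the tool's axes as they then stand; what a row does not reach is not made up. A row lasts 1/8 s, in which the tool goes at most 62.5 mm and 10.7 degrees, less where a joint would pass 70% of its speed; a pose out of reach is approached as far as the arm can. A call with a gripper value outside its range is refused whole. "hand" is the finger opening in mm, from 0 to 85.4, set as the call begins (left out, the last holds). The fingers move at their own pace and stop on an object; "force" is the grip in N (left out, the last holds). Time passes only in rows, so rows that do not move let the fingers close. It gives the time, the measured TCP pose, the force, the opening and the grip force at its end, in the units of the state.
- read_state(): the state, without advancing time (a new reading comes with each control period).
- snapshot(name): name is "scene" or "side" or "wrist"; returns a dict with "frame" (420x560x3 uint8, red, green, blue), "K" (3x3 intrinsics, pixels), "D" ([k1, k2, p1, p2, k3] as OpenCV has them; the pictures are not rectified), "world_from_camera" (4x4, takes a point from camera to world coordinates); the wrist camera has in their place "T_tool_cam" (4x4, takes a point from camera to tool coordinates, whose origin is the TCP and whose axes are the flange's). Camera axes: x right, y down, z forward; pixel columns grow to the right and rows downward; lengths in mm; the calibration is good to about 2 mm. A picture is of the moment at which its call begins: read the wrist's pose just before it. There is no depth.
- sign_off(): hands the job in; it is judged then, once.
The state is a dict: "time_s": time; "joint_pos": joint angles; "dq": joint speeds; "joint_efforts": joint torques, N m; "position": TCP position; "eef_rot": TCP orientation; "force": force on the tool from outside, world axes, zero at the start; "ft_torque": the same for the moment, N m; "opening": finger opening in mm; "grip_force": force on a finger pad.
Only numpy, scipy, OpenCV 4.12 (cv2) and the standard library are available. Lean on these libraries where they do the work, as an engineer would, in place of code of your own. Each camera call takes 0.05 s, during which the arm holds its last target. There are 200 camera calls.

TASK

Turn the turntable, which has an upright knob to take hold of, clockwise as seen from above until it is home against its stop, so that the gap in its fence faces the far edge of the table. Then push the empty kraft carton, without lifting it, out through the gap and under the shelf so that it drops off the edge into the bin hung below. Leave the turntable at its stop and do not disturb the jars round it.

Things in the scene. Friction and masses are not known exactly. Their poses are not given: they have to be found in the camera images.
- turntable_base: Dark steel foot, fixed. Origin on the table top (z = 0) on the turntable's upright axis; its x points to the table's far edge (x = 0.66), which the deck overhangs by 30 mm. The deck is a wooden disc, radius 150 mm, its top 30 mm above the table. A stop lug, 20 mm square, 28 mm high, stands 168 mm from the axis, 69 degrees from +x towards +y.
- turntable (a joint): Angle of the revolving deck in rad, positive anticlockwise seen from above: 0 = home against the stop, the gap facing +x (the far edge); at most 1.3, starts at 0.5 to 1.0. It turns stiffly (friction about 0.25 N m) and stays where it is left.
- knob_top (a point): Centre of the top of the turntable's upright steel knob, a plain round post 26 mm in diameter that stands on an ear of the deck outside the fence: from 30 to 100 mm above the table, 165 mm from the axis, 80 degrees anticlockwise from the middle of the gap. It moves with the turntable.
- gap_middle (a point): Middle of the gap in the deck's fence, on the deck's top, 142.5 mm from the axis; moves with the deck. The fence stands on the deck's rim, inner radius 138 mm, outer up to 149 mm, its top 60 mm above the table, all round but for this one gap of 90 degrees.
- carton: Empty kraft carton, a closed brown block 66 mm (its x) by 100 mm (its y) by 75 mm high (its z), 0.06 to 0.13 kg. Origin at the centre of its underside. Stands loose on the deck within 25 mm of its axis, turned any way, and rides round with the deck.
- bin: Open aluminium bin, fixed, hung below the table's far edge straight beyond the turntable: outside 220 mm (x) by 290 mm (y) by 190 mm high, walls and floor 5 mm. Origin at the centre of its underside, 223 mm below the table top; the rim is 33 mm below the table top.
- shelf: Fixed wooden shelf across the far edge, spice jars and a box on it. Origin on the table top below the board's middle. Board 65 mm deep (x), 665 mm wide (y), underside 200 mm and top 215 mm above the table, a rail on its front up to 238 mm; legs 322 mm to either side. A vertical tool cannot follow the carton under it to the deck's edge: lean it, tips to the far edge.
- jar_e: Glass jar, 54 mm across, 84 mm high, a bystander on the left, knob side of the turntable. Origin at the centre of its underside.
- jar_d: Glass jar with a wide lid, 60 mm across, 86 mm high, a bystander on the left, knob side. Origin at the centre of its underside.
- jar_a: Glass jar, 69 mm across, 128 mm high, a bystander on the right of the turntable. Origin at the centre of its underside.
- jar_b: Glass jar, 60 mm across, 120 mm high, a bystander on the right of the turntable. Origin at the centre of its underside.

How it is judged:
By the outcome, as a careful person would: the job done as asked, in the order asked, and still so for the second after the job is handed in, with the robot touching nothing.
It also fails if it takes over 64 s, if anything falls off the work surface, if the arm or the gripper's body presses on something with over 40 N, if the wrist force passes 120 N, or if a joint passes its speed limit or range.

## Working session

There is one attempt and no reset: what is moved stays moved. The work goes in short steps, Python scripts to look and compute and a tool call to move; the robot and the scene stay as the last step left them, time stands still between calls to the robot, and variables do not carry over. Pictures are saved under pics/ and viewed, at most 10 in all, crops included, and the job is handed in when it is done.

Besides the shell and the picture viewer there is one more tool, called as a command line: name --pt "numbers of a row" for each row, then --argument value for the rest. apply_moves: Moves the arm, as the interface text tells. Its arguments: {"type":"object","properties":{"motion":{"type":"array"},"hand":{"type":"number"},"force":{"type":"number"}},"required":["motion"]}

```bash
mkdir -p pics; python3 - <<'E'
from cell import *
import cv2,pickle
print(read_state(),grasp_offset)
for n in("scene","side"):
    s=snapshot(n);pickle.dump(s,open(n+".pkl","wb"));cv2.imwrite(f"pics/{n}0.png",cv2.resize(s["frame"][:,:,::-1],None,fx=1.4,fy=1.4));print(n,s["K"],s["D"],s["world_from_camera"])
E
```

```text
{'time_s': 0.0, 'joint_pos': array([-1.28861142e+00,  4.80844758e-01,  1.59685211e+00,  3.92348229e-05,
        1.06508388e+00, -4.65969251e-02]), 'dq': array([-1.74100501e-03,  1.03329726e-03,  4.01972163e-04, -1.19163769e-03,
        2.33606606e-05, -2.03592081e-03]), 'joint_efforts': array([ 7.12722962e-03, -9.50631881e+01, -4.30178833e+01,  4.74439021e-04,
        1.21046373e-02,  4.26532051e-05]), 'position': array([ 209.80245097, -614.79229559,  230.6721117 ]), 'eef_rot': array([ 9.86519599e-01,  1.63642073e-01, -5.27756335e-05, -5.91942726e-04]), 'force': array([-0.44748881,  0.31797477,  0.74739837]), 'ft_torque': array([-0.01545062, -0.03201896,  0.03771414]), 'grip_force': 0.0, 'opening': 85.26852715347555} -18.700000000000003
scene [[494.73160548   0.         275.66182094]
 [  0.         494.73160548 213.66567237]
 [  0.           0.           1.        ]] [-0.07474266  0.          0.          0.          0.        ] [[-8.20018250e-01 -2.28212278e-01  5.24870675e-01 -9.30806582e+01]
 [-5.72331092e-01  3.22671824e-01 -7.53870025e-01  1.00567296e+03]
 [ 2.68141819e-03 -9.18586986e-01 -3.95209767e-01  4.91410658e+02]
 [ 0.00000000e+00  0.00000000e+00  0.00000000e+00  1.00000000e+00]]
side [[477.78023454   0.         276.11310846]
 [  0.         477.78023454 213.23483258]
 [  0.           0.           1.        ]] [-0.07951393  0.          0.          0.          0.        ] [[-9.13876250e-01 -2.48723433e-01  3.20884485e-01  1.40812650e+02]
 [-4.05631210e-01  5.92722057e-01 -6.95804487e-01  9.56910605e+02]
 [-1.71324319e-02 -7.66039958e-01 -6.42564598e-01  8.50895036e+02]
 [ 0.00000000e+00  0.00000000e+00  0.00000000e+00  1.00000000e+00]]
```

View pics/scene0.png

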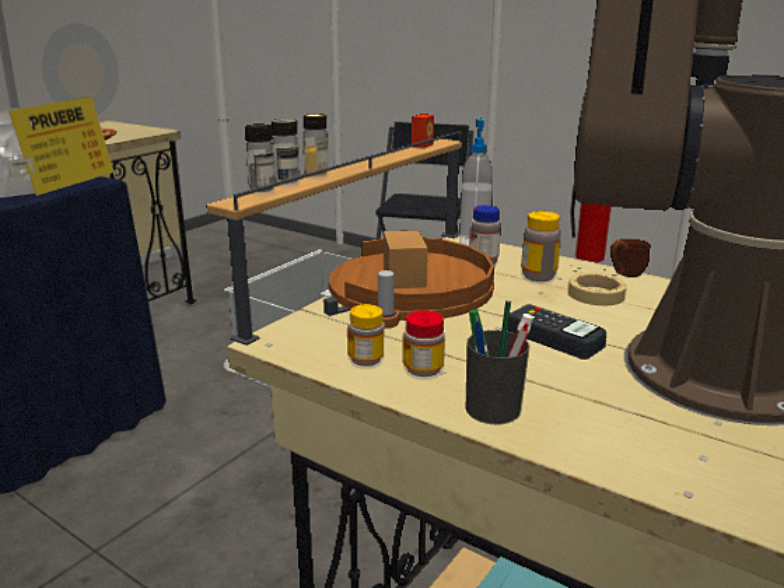

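View pics/side0.png

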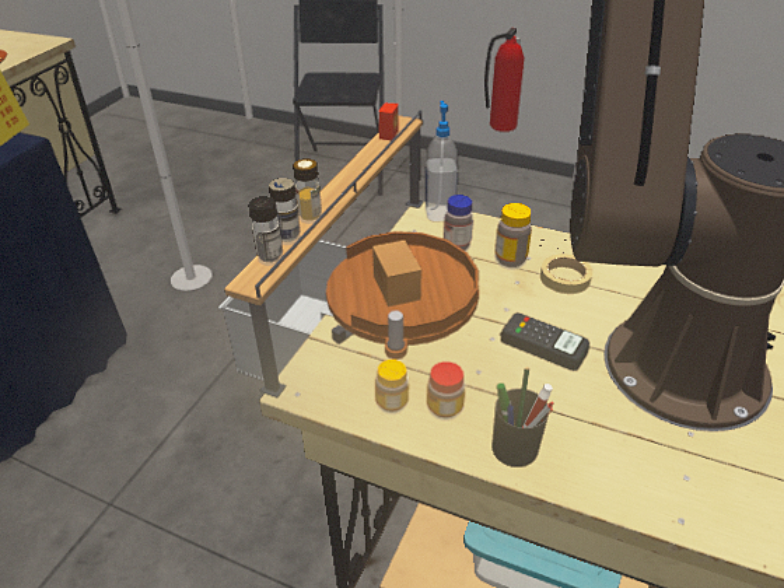

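The turntable is at scene (411,275) and side (403,285), with the knob top at scene (386,275) and side (396,316). The yellow- and red-lidded jars stand just on the near side of the knob, and the carton is on the deck. I'll zoom in for precise pixels.

```bash
python3 - <<'E'
import cv2,pickle,numpy as np
a=pickle.load(open("scene.pkl","rb"))["frame"][150:280,225:425,::-1]
b=pickle.load(open("side.pkl","rb"))["frame"][130:300,225:425,::-1]
im=np.vstack([cv2.resize(x,None,fx=4,fy=4,interpolation=cv2.INTER_CUBIC) for x in(a,b)])
cv2.imwrite("pics/c1.png",im[:520]);cv2.imwrite("pics/c2.png",im[520:1120])
E
```

```text
(no output)
```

View pics/c1.png

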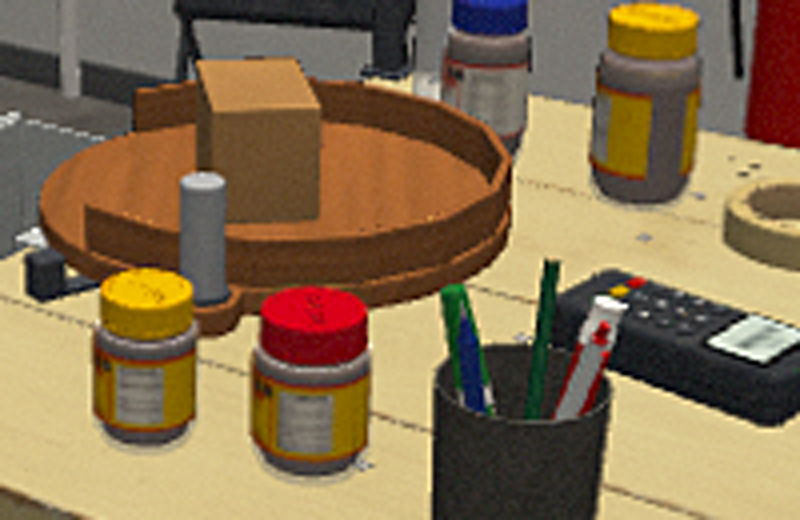

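View pics/c2.png

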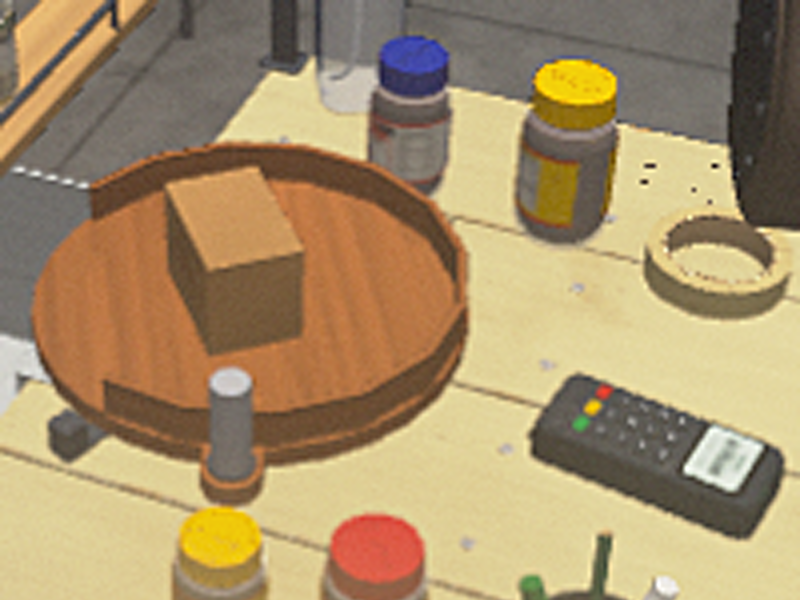

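```bash
cat > h.py <<'E'
import cv2,pickle,numpy as np
def ray(s,uv,W=None):
    n=cv2.undistortPoints(np.array([[uv]],float),s["K"],s["D"])[0,0]
    W=s["world_from_camera"] if W is None else W
    d=W[:3,:3]@[n[0],n[1],1];return W[:3,3],d/np.linalg.norm(d)
def tri(rs):
    A=sum(np.eye(3)-np.outer(d,d) for o,d in rs);b=sum((np.eye(3)-np.outer(d,d))@o for o,d in rs)
    x=np.linalg.solve(A,b);return x.round(1),np.round(max(np.linalg.norm(np.cross(x-o,d)) for o,d in rs),1)
E
python3 - <<'E'
from h import *
S=pickle.load(open("scene.pkl","rb"));D=pickle.load(open("side.pkl","rb"))
P=dict(knob=((203,180),(231,381)),cA=((195,60),(165,186)),cB=((297,58),(260,168)),cC=((321,109),(302,247)),cD=((207,112),(212,270)),
jy=((146,287),(221,538)),jr=((314,308),(377,548)),jR=((653,18),(575,80)),jB=((490,0),(413,50)),g1=((86,207),(104,380)),g2=((135,90),(92,187)),lug=((45,256),(68,418)))
for k,((a,b),(c,d)) in P.items(): print(k,*tri([ray(S,(225+a/4,150+b/4)),ray(D,(225+c/4,130+d/4))]))
for k,a,c in(("shelfcornerfront",(230,213),(250,297)),("legfoot",(243,342),(275,392)),("shelf far r front",(460,147),(423,125))): print(k,*tri([ray(S,np.array(a)/1.4),ray(D,np.array(c)/1.4)]))
E
```

```text
knob [481.7 180.8 102.9] 0.5
cA [596.8  24.6 109.5] 0.5
cB [547.  -18.6 109.1] 0.2
cC [490.9  44.1 103.3] 0.5
cD [532.7  98.9 109.8] 2.4
jy [441.3 288.2  88.9] 0.6
jr [359.5 262.4  89.5] 0.7
jR [ 375.  -179.3  126.7] 0.1
jB [ 498.1 -189.7  115.9] 0.4
g1 [574.4 167.2  61. ] 0.6
g2 [670.8  -9.9  65.6] 0.7
lug [598.1 176.3  27.5] 0.0
shelfcornerfront [654.1 335.3 207.2] 1.3
legfoot [639.1 341.2   4. ] 1.8
shelf far r front [ 628.6 -309.2  206.7] 0.8
```

apply_moves --pt "0 0 -50 0 0 0.164" --pt "0 0 -50 0 0 0.164" --pt "30 -41 0 0 0 0" --pt "30 -41 0 0 0 0" --pt "30 -41 0 0 0 0" --pt "30 -41 0 0 0 0" --pt "24 -40 0 0 0 0" --pt "24 -40 0 0 0 0" --hand 0

```text
time_s: 1.1
position: [378.3, -369.5, 331.1]
eef_rot: [1.0, 0.0, -0.0, -0.0]
force: [0.7, 0.6, 0.2]
opening: 0.1
grip_force: 0.0
```

apply_moves --pt "24 -40 0 0 0 0" --pt "24 -40 0 0 0 0" --pt "24 -40 0 0 0 0" --pt "4 -50 0 0 0 0" --pt "4 -50 0 0 0 0" --pt "4 -50 0 0 0 0" --pt "4 -50 0 0 0 0" --pt "4 -50 0 0 0 0"

```text
time_s: 2.1
position: [469.2, 0.6, 331.2]
eef_rot: [1.0, 0.0, -0.0, 0.0]
force: [1.1, 0.8, -0.2]
opening: -0.1
grip_force: 0.0
```

```bash
python3 - <<'E'
from cell import *
import cv2,pickle
st=read_state();s=snapshot("wrist");s["st"]=st;pickle.dump(s,open("w1.pkl","wb"));cv2.imwrite("pics/w1.png",cv2.resize(s["frame"][:,:,::-1],None,fx=1.4,fy=1.4));print(s["K"],s["T_tool_cam"])
E
```

```text
[[297.37893627   0.         279.41004006]
 [  0.         297.37893627 217.41570786]
 [  0.           0.           1.        ]] [[ 6.93600130e-04 -9.66083903e-01 -2.58227442e-01  6.57266270e+01]
 [ 9.99999590e-01  5.19865079e-04  7.41077556e-04 -1.19136843e+00]
 [-5.81699668e-04 -2.58227851e-01  9.66083867e-01 -1.43172283e+02]
 [ 0.00000000e+00  0.00000000e+00  0.00000000e+00  1.00000000e+00]]
```

View pics/w1.png

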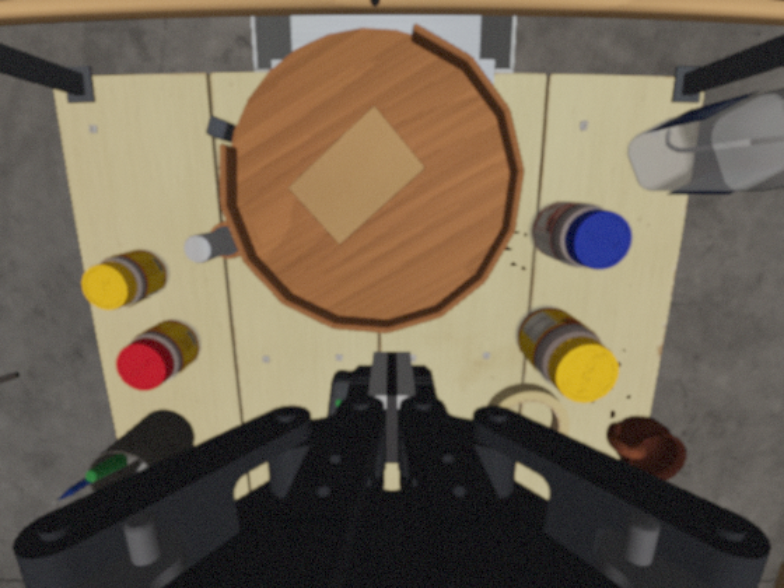

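Wrist view: carton top corners are at (376,107), (424,168), (339,243) and (289,188). The knob top is at (198,247), the fence ends at (415,38) and (229,148), and the jars at (109,285), (147,363), (598,239) and (585,372). The shelf's lower edge is at row 20.

```bash
python3 - <<'E'
from h import *
from scipy.spatial.transform import Rotation as R
s=pickle.load(open("w1.pkl","rb"));T=np.eye(4);T[:3,:3]=R.from_quat(s["st"]["eef_rot"]).as_matrix();T[:3,3]=s["st"]["position"];W=T@s["T_tool_cam"]
def at(u,v,z):
    o,d=ray(s,(u/1.4,v/1.4),W);return (o+d*(z-o[2])/d[2]).round(1)
for n,u,v,z in[("cA",376,107,105),("cB",424,168,105),("cC",339,243,105),("cD",289,188,105),("knob",198,247,100),("g2",415,38,60),("g1",229,148,60),("jy",109,285,84),("jr",147,363,86),("jb",598,239,120),("ja",585,372,128),("lug",222,127,28),("shelf200",375,20,200),("deckL",234,172,30),("fenceR",523,170,60),("fenceB",383,330,60),("binL",253,40,-33),("binR",516,40,-33)]:print(n,at(u,v,z))
E
```

```text
cA [604.   14.2 105. ]
cB [555.9 -26.2 105. ]
cC [492.3  47.8 105. ]
cD [539.5  89.4 105. ]
knob [488.4 176.5 100. ]
g2 [670.2 -19.4  60. ]
g1 [577.1 155.1  60. ]
jy [449.8 276.8  84. ]
jr [369. 250.  86.]
jb [ 498.2 -175.1  120. ]
ja [ 378.9 -174.8  128. ]
lug [600.5 172.3  28. ]
shelf200 [634.1  11.3 200. ]
deckL [556.7 163.1  30. ]
fenceR [ 557.2 -124.3   60. ]
fenceB [396.3  10.   60. ]
binL [699.4 153.4 -33. ]
binR [ 699.6 -135.1  -33. ]
```

apply_moves --pt "-8 -44.5 10 0 0 0" --pt "-8 -44.5 10 0 0 0" --pt "-8 -44.5 20 0 0 0" --pt "-8 -44.5 20 0 0 0" --pt "0 0 49 0 0 0" --pt "0 0 49 0 0 0" --pt "0 0 49 0 0 0" --pt "0 0 49 0 0 0"

```text
time_s: 3.15
position: [437.2, 177.0, 73.9]
eef_rot: [1.0, 0.0, 0.0, -0.0]
force: [0.8, -0.4, -0.8]
opening: 0.4
grip_force: 0.0
```

apply_moves --pt "0 0 0 0 0 0" --pt "12 0 0 0 0 0" --pt "12 0 0 0 0 0" --pt "8 0 0 0 0 0" --pt "8 0 0 0 0 0" --pt "8 -1 0 0 0 0" --pt "8 -1 0 0 0 0" --pt "8 -1 0 0 0 0"

```text
time_s: 4.15
position: [501.7, 180.2, 75.2]
eef_rot: [1.0, 0.0, -0.0, 0.0]
force: [-2.4, 1.2, 0.2]
opening: -0.2
grip_force: 0.9
```

Contact, pushing (~2.5 N). Continue towards TCP x≈545, slowing at the stop.

apply_moves --pt "7 0 0 0 0 0" --pt "7 0 0 0 0 0" --pt "7 0 0 0 0 0" --pt "6 0 0 0 0 0" --pt "5 0 0 0 0 0" --pt "4 0 0 0 0 0" --pt "3 0 0 0 0 0" --pt "0 0 0 0 0 0"

```text
time_s: 5.15
position: [540.6, 180.1, 75.3]
eef_rot: [1.0, 0.0, 0.0, -0.0]
force: [0.2, 0.3, -0.7]
opening: 0.1
grip_force: 0.0
```

apply_moves --pt "1 0 0 0 0 0" --pt "1 0 0 0 0 0" --pt "1 0 0 0 0 0" --pt "0 0 0 0 0 0"

```text
time_s: 5.65
position: [543.4, 180.1, 75.3]
eef_rot: [1.0, 0.0, 0.0, -0.0]
force: [-1.5, -0.5, -0.4]
opening: -0.1
grip_force: 0.5
```

apply_moves --pt "1 0 0 0 0 0" --pt "1 0 0 0 0 0" --pt "1 0 0 0 0 0" --pt "0 0 0 0 0 0"

```text
time_s: 6.15
position: [544.8, 180.0, 75.1]
eef_rot: [1.0, 0.0, -0.001, 0.0]
force: [-9.1, -0.1, 5.7]
opening: 0.0
grip_force: 4.8
```

apply_moves --pt "-16 0 0 0 0 0" --pt "-14 0 -50 0 0 0" --pt "-14 0 -50 0 0 0" --pt "-14 0 -50 0 0 0" --pt "-14 0 -50 0 0 0" --pt "-14 0 -50 0 0 0" --pt "0 50 0 0 0 0" --pt "0 50 0 0 0 0" --hand 60

```text
time_s: 7.15
position: [459.9, 79.5, 325.9]
eef_rot: [1.0, 0.001, 0.001, -0.0]
force: [0.8, -0.5, -0.5]
opening: 60.1
grip_force: 0.0
```

apply_moves --pt "0 50 0 0 0 0" --pt "0 10 0 0 0 0" --pt "0 0 0 0 0 0"

```text
time_s: 7.52
position: [460.1, 19.9, 325.2]
eef_rot: [1.0, -0.0, 0.0, -0.0]
force: [1.2, 0.4, 0.2]
opening: 59.7
grip_force: 0.0
```

```bash
python3 - <<'E'
from cell import *
import cv2,pickle
st=read_state();s=snapshot("wrist");s["st"]=st;pickle.dump(s,open("w2.pkl","wb"));cv2.imwrite("pics/w2.png",cv2.resize(s["frame"][:,:,::-1],None,fx=1.4,fy=1.4));print(st["position"],st["joint_pos"],st["opening"])
E
```

```text
[460.14238343  19.8697206  325.23626303] [-2.28780737e-02  1.13970461e-01  1.88344151e+00  2.68301808e-04
  1.14380770e+00  1.54858850e+00] 59.72704872176105
```

View pics/w2.png

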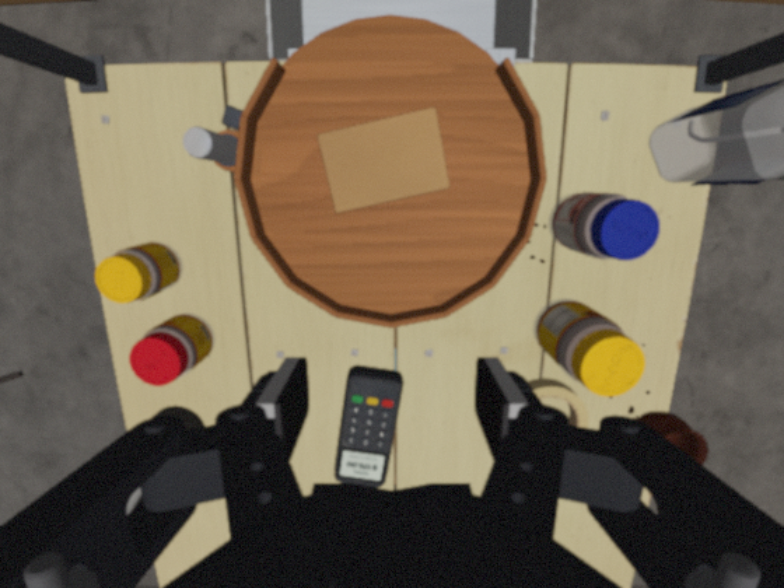

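The gap now faces the far edge, with fence ends symmetric at (280,66) and (506,65). The knob is beside the lug at (198,141). The carton is centred at (384,160), turned about 13°, with its near-left corner closest to the robot. Next I'll lower behind it and lean.

apply_moves --pt "0 -4 50 0 0 0" --pt "0 0 50 0 0 0" --pt "0 0 50 0 0 0" --pt "0 0 50 0 0 0" --pt "0 0 48 0 0 0" --pt "0 0 0 0 0.15 0" --pt "0 0 0 0 0.15 0" --pt "0 0 0 0 0.15 0" --hand 50

```text
time_s: 8.57
position: [463.8, 23.6, 104.4]
eef_rot: [0.987, 0.003, 0.158, -0.008]
force: [1.6, -0.3, 0.6]
opening: 49.9
grip_force: 0.0
```

apply_moves --pt "0 0 0 0 0.15 0" --pt "0 0 0 0 0 0"

```text
time_s: 8.82
position: [458.8, 33.0, 102.4]
eef_rot: [0.988, 0.004, 0.155, -0.021]
force: [0.2, -0.6, -0.4]
opening: 49.9
grip_force: 0.0
```

```bash
python3 - <<'E'
from cell import *
s=read_state();print(s["joint_pos"].round(3),s["position"],s["eef_rot"])
E
```

```text
[-0.039  0.347  2.399  0.572  0.103  0.962] [458.79799313  33.02736541 102.3720099 ] [ 0.98772255  0.00421697  0.1546758  -0.02148897]
```

apply_moves --pt "0 0 0 0.05 0 0" --pt "0 0 0 0.03 0.02 0" --pt "0 0 0 0 0.03 0" --pt "0 0 0 0 0.03 0" --pt "0 0 0 0 0.03 0" --pt "0 0 0 0 0.04 0" --pt "0 0 0 0 0.04 0" --pt "0 0 0 0 0.05 0"

```text
time_s: 9.82
position: [456.4, 38.9, 101.2]
eef_rot: [0.969, 0.006, 0.239, -0.056]
force: [0.8, 1.0, -0.4]
opening: 49.8
grip_force: 0.0
```

```bash
cat > st.py <<'E'
from cell import *
from scipy.spatial.transform import Rotation as R
import numpy as np
s=read_state();q=s["joint_pos"];print(q.round(3),s["position"].round(1));M=R.from_quat(s["eef_rot"]).as_matrix();print(M.round(3));p=q[1]+q[2]
print("forearm",np.round([np.sin(p)*np.cos(q[0]),np.sin(p)*np.sin(q[0]),np.cos(p)],3),s["force"].round(1))
E
python3 st.py
```

```text
[-0.116  0.387  2.552  2.58   0.314 -1.12 ] [456.4  38.9 101.2]
[[ 0.886  0.038  0.463]
 [-0.016 -0.994  0.112]
 [ 0.464 -0.106 -0.879]]
forearm [ 0.199 -0.023 -0.98 ] [ 0.8  1.  -0.4]
```

apply_moves --pt "0 0 0 -0.055 0 0" --pt "0 0 0 -0.055 0 0" --pt "-2 4 12 0 0 0" --pt "-2 4 12 0 0 0" --pt "-3 4 12 0 0 0" --pt "0 0 0 0 0 0"

```text
time_s: 10.58
position: [467.2, 27.5, 65.2]
eef_rot: [0.971, -0.006, 0.239, -0.01]
force: [-0.4, 0.2, 0.0]
opening: 50.1
grip_force: 0.0
```

```bash
python3 st.py; python3 - <<'E'
from h import *
from scipy.spatial.transform import Rotation as R
s=pickle.load(open("w2.pkl","rb"));T=np.eye(4);T[:3,:3]=R.from_quat(s["st"]["eef_rot"]).as_matrix();T[:3,3]=s["st"]["position"];W=T@s["T_tool_cam"]
for u,v,z in[(318,133,105),(437,107,105),(449,187,105),(336,213,105),(280,66,60),(506,65,60),(198,141,100)]:
    o,d=ray(s,(u/1.4,v/1.4),W);print((o+d*(z-o[2])/d[2]).round(1))
E
```

```text
[-0.03   0.504  2.551  3.065  0.397 -1.509] [467.2  27.5  65.2]
[[ 0.886 -0.008  0.464]
 [-0.017 -1.     0.016]
 [ 0.464 -0.022 -0.886]]
forearm [ 0.086 -0.003 -0.996] [-0.4  0.2  0. ]
[574.2  80.8 105. ]
[594.  -16.2 105. ]
[531.3 -27.9 105. ]
[509.7  68.1 105. ]
[637.1 120.1  60. ]
[637.9 -81.7  60. ]
[569.5 183.1 100. ]
```

apply_moves --pt "8.9 0 4.6 0 0 0" --pt "8.9 0 4.6 0 0 0" --pt "8.9 0 4.6 0 0 0" --pt "8.9 0 4.6 0 0.05 0" --pt "8.6 0 5.1 0 0.05 0" --pt "8.3 0 5.5 0 0.05 0" --pt "8.1 0 5.9 0 0.05 0" --pt "7.8 0 6.3 0 0.05 0"

```text
time_s: 11.58
position: [548.6, 25.4, 66.8]
eef_rot: [0.933, -0.008, 0.36, -0.008]
force: [-1.1, -0.4, -0.2]
opening: 49.7
grip_force: 0.2
```

```bash
python3 st.py
```

```text
[-0.027  0.682  2.562  3.106  0.839 -1.547] [548.6  25.4  66.8]
[[ 0.741 -0.009  0.672]
 [-0.02  -1.     0.009]
 [ 0.672 -0.02  -0.741]]
forearm [-0.102  0.003 -0.995] [-1.1 -0.4 -0.2]
```

apply_moves --pt "6.7 0 6.0 0 0.04 0" --pt "6.4 0 6.3 0 0.04 0" --pt "6.2 0 6.6 0 0.04 0" --pt "5.9 0 6.8 0 0.04 0" --pt "5.6 0 7.0 0 0.04 0" --pt "5.3 0 7.3 0 0.04 0" --pt "5.0 0 7.5 0 0.04 0" --pt "4.7 0 7.7 0 0.04 0"

```text
time_s: 12.58
position: [620.5, 24.9, 66.3]
eef_rot: [0.864, -0.009, 0.504, -0.006]
force: [-0.9, -0.3, -0.4]
opening: 50.1
grip_force: 0.3
```

```bash
python3 st.py; python3 -c "
from cell import *;import cv2
cv2.imwrite('pics/s2.png',cv2.resize(snapshot('scene')['frame'][120:270,140:390,::-1],None,fx=3,fy=3))"
```

```text
[-0.021  0.986  2.551  3.121  1.452 -1.557] [620.5  24.9  66.3]
[[ 0.492 -0.009  0.871]
 [-0.022 -1.     0.002]
 [ 0.87  -0.02  -0.492]]
forearm [-0.385  0.008 -0.923] [-0.9 -0.3 -0.4]
```

View pics/s2.png

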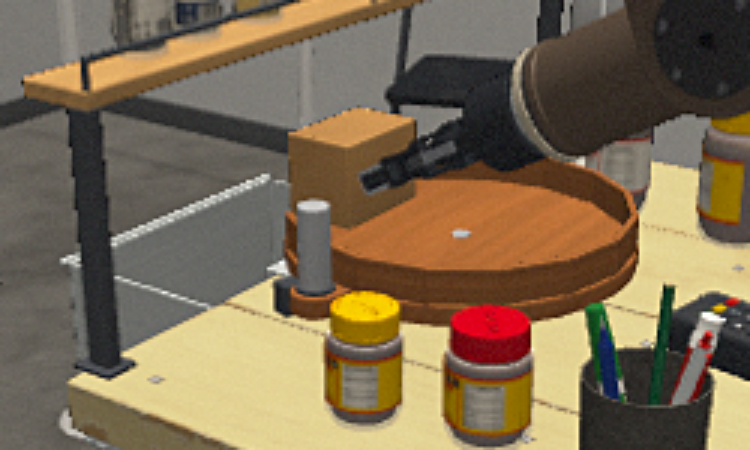

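The carton is square to the tips and heading out through the gap, and the arm is clear of the shelf. Continue.

apply_moves --pt "4.4 0 7.8 0 0 0" --pt "4.4 0 7.8 0 0 0" --pt "4.4 0 7.8 0 0.02 0" --pt "4.4 0 7.8 0 0.02 0" --pt "4.1 0 8.0 0 0 0" --pt "4.1 0 8.0 0 0 0" --pt "4.1 0 8.0 0 0 0" --pt "4.1 0 8.0 0 0 0"

```text
time_s: 13.62
position: [692.0, 23.9, 66.3]
eef_rot: [0.854, -0.009, 0.52, -0.006]
force: [-0.5, -0.2, -0.7]
opening: 49.7
grip_force: 0.0
```

```bash
python3 st.py; python3 -c "
from cell import *;import cv2
cv2.imwrite('pics/s3.png',cv2.resize(snapshot('scene')['frame'][120:270,140:390,::-1],None,fx=3,fy=3))"
```

```text
[-0.018  0.95   2.401  3.124  1.304 -1.553] [692.   23.9  66.3]
[[ 0.458 -0.009  0.889]
 [-0.021 -1.     0.001]
 [ 0.888 -0.019 -0.458]]
forearm [-0.208  0.004 -0.978] [-0.5 -0.2 -0.7]
```

View pics/s3.png

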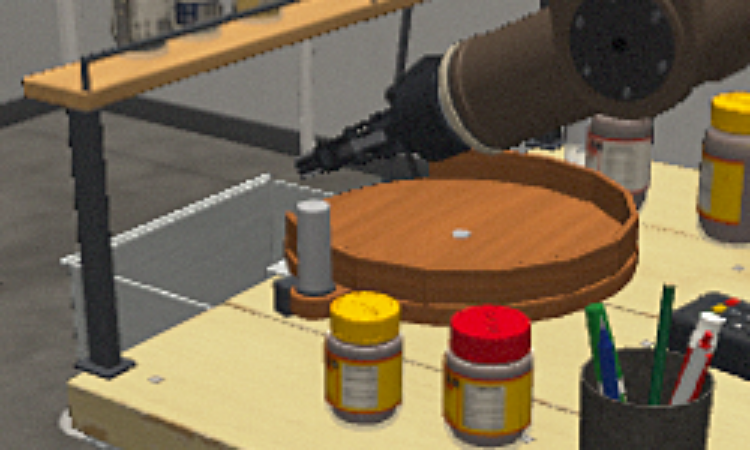

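The carton has left the deck. Retract clear.

apply_moves --pt "-11.5 0 -22 0 0 0" --pt "-11.5 0 -22 0 0 0" --pt "-11.5 0 -22 0 0 0" --pt "-11.5 0 -22 0 0 0" --pt "12 0 -7 0 0 0" --pt "12 0 -7 0 0 0" --pt "12 0 -7 0 0 0" --pt "0 0 0 0 0 0"

```text
time_s: 14.68
position: [590.2, 24.0, 108.4]
eef_rot: [0.854, -0.009, 0.521, -0.006]
force: [-0.1, -0.8, -0.8]
opening: 50.1
grip_force: 0.0
```

```bash
python3 st.py; python3 -c "
from cell import *;import cv2,numpy as np
a=cv2.resize(snapshot('side')['frame'][120:320,150:400,::-1],(500,400));b=cv2.resize(snapshot('wrist')['frame'][:,:,::-1],(300,225))
im=np.zeros((400,800,3),np.uint8);im[:,:500]=a;im[:225,500:]=b
cv2.imwrite('pics/s4.png',im)"
```

```text
[-0.025  0.959  2.65   3.119  1.564 -1.561] [590.2  24.  108.4]
[[ 0.457 -0.009  0.889]
 [-0.021 -1.     0.001]
 [ 0.889 -0.019 -0.457]]
forearm [-0.451  0.011 -0.893] [-0.1 -0.8 -0.8]
```

View pics/s4.png

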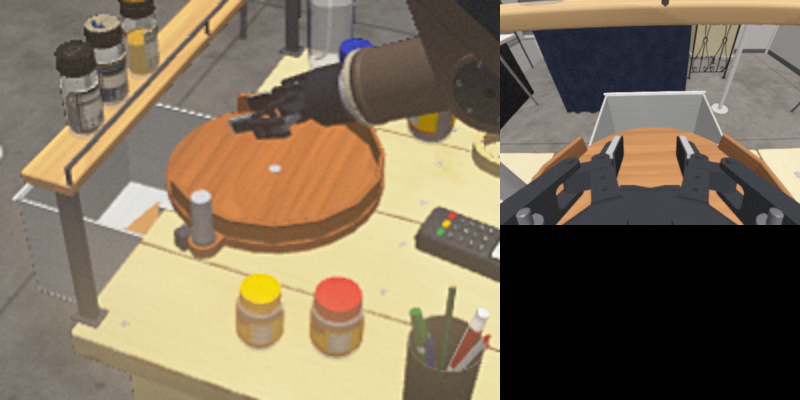

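The carton lies in the bin (brown face at (145,218)). The knob is still at the lug (200,215), the jars stand where they were, and the arm is free of everything.

```bash
python3 -c "from cell import *;print(sign_off())"
```

```text
the job is handed in; nothing more can be done
None
```

The turntable is home against its stop, the carton was pushed out through the gap and dropped into the bin, the jars are where they were, and the job was handed in at about 15 s.

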